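# Clamp three sleepers in the cam-locked sleeper jig

## Task

Clamp the three sleepers in the jig for marking out, only by gentle pushes with the fingertips, without pinching anything: swing the cam lever out to its low point, so that it points straight out sideways and frees the slide, then push the slide forward by its upright post until the jaw has closed the sleepers up against the fence. Leave the slide there and push the lever on forward to its stop, so that the cam locks the slide home. Pick nothing up, and do not disturb the things lying round the jig.

Things in the scene. Friction and masses are not known exactly. Their poses are not given: they have to be found in the camera images.
- sleeper_jig: Sleeper jig fixed to the bench: plywood base 212 x 125 x 12 mm on four 10 mm rubber feet. Origin at bench height, 110 mm from its robot-side end and 45 mm from its right edge. x: the way the slide closes, towards the steel fence; y: to the lever side (left seen along x); z up. Immovable.
- nest (a point): Middle of the jig's nest, on the base 22 mm above the bench, at jig x = 40 mm, y = 0. The nest is 49 mm wide between 6 mm high side rails and ends at the fence (near face at jig x = 80 mm, top 38 mm above the bench). The three sleepers lie in it.
- slide (a joint): Travel of the steel slide along jig +x, m: 0 fully back, end stop 0.0745; jaw reaches the closed-up sleepers at 0.070; locked at about 0.0725. Friction 3 N; stays where left, though the sprung jaw may return it 1 to 2 mm. A brass roller on an arm at its left meets the cam: the slide passes the cam only with the lever within about 0.55 rad of the low point.
- slide_post (a point): Upright steel post with a black cap at the robot-side end of the slide, for pushing it: 14 mm thick (cap 17 mm), from 34 to 100 mm above the bench. This point is on its axis, 75 mm above the bench, at jig x = -100 mm + slide travel, y = 0.
- jaw (a joint): Spring travel of the aluminium jaw (45 mm wide, 12 mm high) on the nose of the slide, m: 0 sprung out, negative (to -0.005) when pressed back by the work; 1500 N/m. Its face, sprung out, is at jig x = -14 mm + slide travel.
- cam (a joint): Turn of the eccentric cam and its lever, rad, positive clockwise from above. 0: low point, lever straight out to jig +y, slide free. Starts at -1.9 to -1.3, lever swung back to the robot, lobe in front of the roller. Stop at +1.99, lever swung forward, lobe behind the roller: slide locked (from 1.7; past centre from 1.95). Takes 2 to 3 N at the knob; stays where left.
- cam_pivot (a point): Centre of the cam's pivot, 43 mm above the bench, at jig x = 0, y = 58 mm. The cam disc is 30 mm across and 10 mm thick, offset 11 mm from the pivot towards the lever; its top is 49 mm above the bench.
- cam_knob (a point): Middle of the upright black handle at the end of the cam lever, 62 mm from the pivot: 14 mm thick, with a 17 mm ball on top, from 54 to 98 mm above the bench; this point is 74 mm above the bench. The lever below it has its top at 54 mm. At cam angle q it lies at pivot + 62 mm x (sin q, cos q) along jig (x, y).
- sleeper_a: Dark wooden sleeper nearest the jaw in the jig's nest, 46 x 8 x 8 mm, lying across the jig; origin at the centre of its underside, y along its length.
- sleeper_b: Dark wooden sleeper in the middle in the jig's nest, 46 x 8 x 8 mm, lying across the jig; origin at the centre of its underside, y along its length.
- sleeper_c: Dark wooden sleeper nearest the fence in the jig's nest, 46 x 8 x 8 mm, lying across the jig; origin at the centre of its underside, y along its length.
- scriber: Bystander: short pointed steel scriber, 50 x 8 mm, beside the jig; origin at the centre of its underside.
- offcut: Bystander: pine offcut, 75 x 22 x 10 mm, beside the jig; origin at the centre of its underside.
- wheelset_a: Bystander: steel model wheelset, 48 x 24 x 24 mm, on the bench beyond the fence; origin at the centre of its underside.
- wheelset_b: Bystander: second steel model wheelset, 48 x 24 x 24 mm, on the bench beyond the fence; origin at the centre of its underside.
- slate_block: Bystander: dark slate weight, 96 x 56 x 19 mm, to the right of the jig; origin at the centre of its underside.
- spare_sleeper: Bystander: loose dark sleeper, 42 x 8 x 8 mm, on the bench outside the jig, not part of the work; origin at the centre of its underside.

How it is judged:
By the outcome, as a careful person would: the job done as asked, in the order asked, and still so for the second after the job is handed in, with the robot touching nothing.
It also fails if it takes over 56 s, if anything falls off the work surface, if the arm or the gripper's body presses on something with over 40 N, if the wrist force passes 120 N, or if a joint passes its speed limit or range.

## Robot

A 6-joint arm with a two-finger parallel gripper is mounted at the origin on the work surface; the furniture and walls round the work are solid. World frame = base frame: x ahead of the robot, y to its left, z up, the work surface at z = 0. Lengths are in mm, angles in degrees, forces in N, time in s.
With the tool pointing down it reaches from about 350 to 850 mm from the base axis. Payload 8.1 kg.
Tool frame: the origin (TCP) lies between the finger pads; the fingertips stand 22 mm ahead of it and the grasp point (between the pads) lies 3 mm ahead of it; z points along the fingers, y is the line along which they close (so a half turn about z gives the same grasp; the last joint's range is limited). The gripper opens to 85 mm and grips with 20 to 120 N. Pads are 22 mm wide; open, the fingers measure 114 mm over their backs; the gripper's body (76 mm by 85 mm) begins 54 mm behind the grasp point. The pads swing forward as they close: fully open they stand 13 mm farther back than shut.
Start: joints at [-68.205, 7.471, 85.268, -0, 87.261, -4.893], TCP at [269.502, -536.073, 253.292] pointing down, gripper open.
Joint ranges: [-169.43, 169.43], [-51.17, 129.36], [1.28, 143.12], [-76.62, 256.62], [0, 156.53], [-152.29, 152.29]. Speed limits (degrees/s): [136.94, 136.94, 159.86, 180, 180, 180].

## Interface

Orientations are given as [roll, pitch, yaw] about the fixed x, y, z axes, in that order (R = Rz(yaw) Ry(pitch) Rx(roll)).
In Python, from bench import r, vision gives the robot as it stands.
- The arm moves only by the tool step_arm, never from a script. Its argument "targets" is a list that holds one entry, the list of rows, each a list of 6 numbers: the shift along the world's x, y, z in mm, then the turn, a rotation vector about the world's x, y, z in rad. In form: [[[x, y, z, rx, ry, rz], ...]]. A call has 1 to 12 rows; each row is the pose to reach, as a shift and turn from the pose commanded when the call began; what a row does not reach only later rows make up. A row lasts 1/12 s, in which the tool goes at most 41.7 mm and 7.16 degrees, less where a joint would pass 70% of its speed; a pose out of reach is approached as far as the arm can. A call with a gripper value outside its range is refused whole. "fingers" is the gripper's target within -1 to 1 (shut at 1, half-way at 0, fully open at -1), set as the call begins (left out, the last holds). The fingers move at their own pace and stop on an object; "newtons" is the grip in N (left out, the last holds). Time passes only in rows, so rows that repeat a pose let the fingers close. It gives the time, the measured TCP pose, the force, the opening and the grip force at its end, in the units of the state.
- r.sense(): the state, without advancing time (a new reading comes with each control period).
- vision.snapshot(name): name is "side" or "top"; returns a dict with "img" (420x560x3 uint8, blue, green, red), "mtx" (3x3 intrinsics, pixels), "eye" and "attitude" of the camera in the world. Camera axes: x right, y up, looking along -z (the intrinsics and any distortion apply to the point x, -y, -z); pixel columns grow to the right and rows downward; lengths in mm; the calibration is good to about 2 mm. A picture is of the moment at which its call begins. There is no depth.
- r.hand_in(): hands the job in; it is judged then, once.
The state is a dict: "time": time; "joint_pos": joint angles; "qd": joint speeds; "joint_efforts": joint torques, N m; "tool_pos": TCP position; "tcp_rot": TCP orientation; "ft_force": force on the tool from outside, world axes, zero at the start; "wrist_torque": the same for the moment, N m; "finger_gap": finger opening in mm; "grip_force": force on a finger pad.
Only numpy, scipy, OpenCV 4.12 (cv2) and the standard library are available. Lean on these libraries where they do the work, as an engineer would, in place of code of your own. Each camera call takes 0.05 s, during which the arm holds its last target. There are 200 camera calls.

## Working session

There is one attempt and no reset: what is moved stays moved. The work goes in short steps, Python scripts to look and compute and a tool call to move; the robot and the scene stay as the last step left them, time stands still between calls to the robot, and variables do not carry over. Pictures are saved under pics/ and viewed, at most 10 in all, crops included, and the job is handed in when it is done.

Besides the shell and the picture viewer there is one more tool, called by a JSON object that holds its "fn" and its "kwargs". step_arm: Moves the arm, as the interface text tells. Its arguments: {"type":"object","properties":{"targets":{"type":"array"},"fingers":{"type":"number"},"newtons":{"type":"number"}},"required":["targets"]}

```bash
mkdir -p pics
cat > h.py <<'E'
import numpy as np, cv2
from bench import r, vision
def ray(s,u,v):
    K=np.array(s['mtx']);d=np.linalg.inv(K)@[u,v,1.];A=np.array(s['attitude'])
    if A.shape!=(3,3):
        from scipy.spatial.transform import Rotation as R
        A=R.from_euler('xyz',A.ravel(),degrees=True).as_matrix()
    return np.array(s['eye'],float),A@[d[0],-d[1],-d[2]]
def onz(s,u,v,z):
    e,d=ray(s,u,v);return e+d*(z-e[2])/d[2]
def proj(s,p):
    A=ray(s,0,0); from scipy.spatial.transform import Rotation as R
    M=np.array(s['attitude']); M=M if M.shape==(3,3) else R.from_euler('xyz',M.ravel(),degrees=True).as_matrix()
    c=M.T@(np.array(p,float)-s['eye']);q=np.array(s['mtx'])@[c[0],-c[1],-c[2]];return q[:2]/q[2]
E
python3 - <<'E'
from h import *
for n in('top','side'):
    s=vision.snapshot(n);cv2.imwrite(f'pics/{n}0.png',s['img'])
    print(n,{k:v for k,v in s.items() if k!='img'})
print(r.sense())
E
```

```text
top {'mtx': array([[434.71370261,   0.        , 286.61953494],
       [  0.        , 434.71370261, 204.92975049],
       [  0.        ,   0.        ,   1.        ]]), 'eye': array([ 418.24367513, -336.71828523,  918.23797537]), 'attitude': array([ 11.0807026 ,   1.44257454, -89.59472934])}
side {'mtx': array([[488.37389259,   0.        , 285.2377964 ],
       [  0.        , 488.37389259, 205.76939307],
       [  0.        ,   0.        ,   1.        ]]), 'eye': array([ 214.09290628, -985.40851709,  526.71947523]), 'attitude': array([ 58.66474369,   0.55813493, -29.33593493])}
{'time': 0.1, 'joint_pos': array([-6.82047605e+01,  7.51293494e+00,  8.53223158e+01,  2.91876148e-05,
        8.72616709e+01, -4.89321744e+00]), 'qd': array([-0.02863844, -0.13573801, -0.02602516,  0.06842933, -0.04777689,
       -0.06448897]), 'joint_efforts': array([ 9.79343640e-04, -5.70951855e+01, -5.01941729e+01, -1.54984909e-04,
        8.15581356e-03,  1.10798334e-05]), 'tool_pos': array([ 269.33276311, -535.64442595,  252.33378285]), 'tcp_rot': array([-1.79903434e+02, -8.29635097e-03,  2.66884485e+01]), 'ft_force': array([-0.84601039, -1.23515976, -0.15244404]), 'wrist_torque': array([-0.02218347, -0.02176217,  0.03257596]), 'grip_force': 0.0, 'finger_gap': 85.1432980910203}
```

View pics/top0.png

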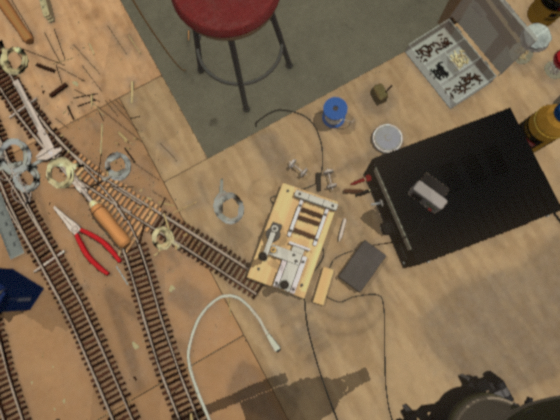

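View pics/side0.png

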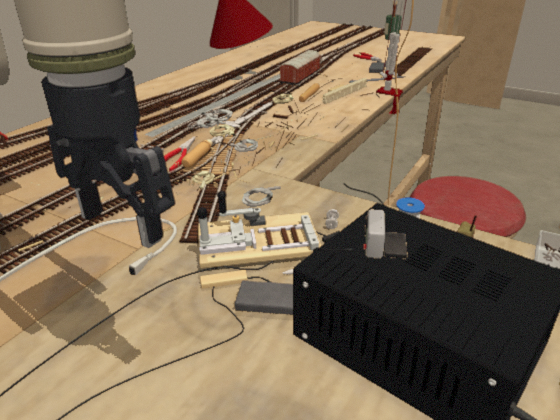

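Run:
```python
from h import *
s=vision.snapshot('top');im=s['img']
hsv=cv2.cvtColor(im,cv2.COLOR_BGR2HSV)
cv2.imwrite('pics/top1.png',cv2.resize(im[170:310,215:395],None,fx=4.2,fy=4.2,interpolation=cv2.INTER_CUBIC))
t=vision.snapshot('side');cv2.imwrite('pics/side1.png',cv2.resize(t['img'][170:320,170:350],None,fx=4,fy=4,interpolation=cv2.INTER_CUBIC))
for n,u,v in(('TL',284,184),('TR',338,200),('BR',303,297),('BL',248,280)): print(n,onz(s,u,v,22).round(1))
```

```text
TL [ 638.9 -307.    22. ]
TR [ 604.4 -420.8   22. ]
BR [ 404.6 -347.3   22. ]
BL [ 437.6 -235.3   22. ]
```

View pics/top1.png

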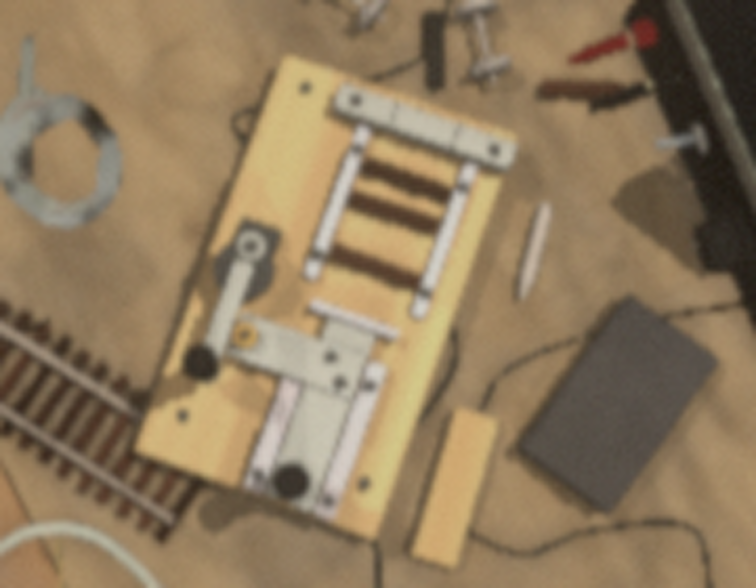

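View pics/side1.png

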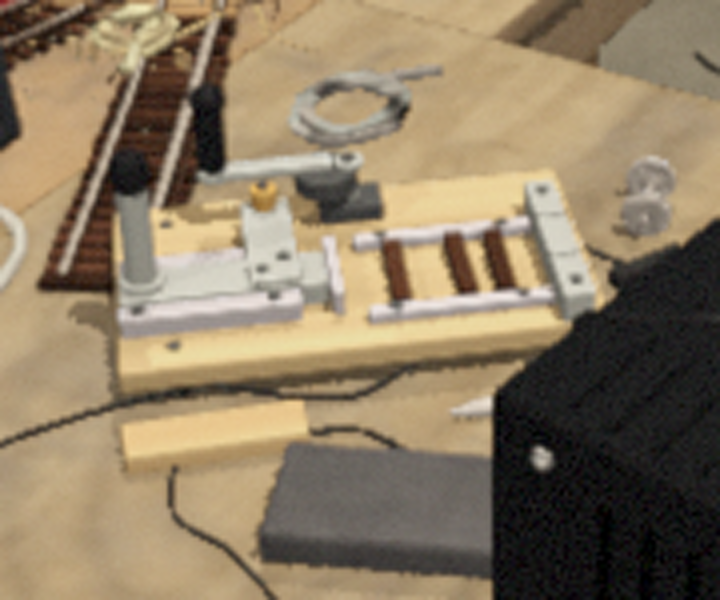

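Run:
```python
from h import *
from scipy.optimize import least_squares
s=vision.snapshot('top')
f=lambda u,v:(215+u/4.2,170+v/4.2)
P=[((285,57),22,(102,80)),((517,135),22,(102,-45)),((378,540),22,(-110,-45)),((137,455),22,(-110,80)),((251,244),54,(0,58)),((291,481),100,(-100,0))]
W=np.array([onz(s,*f(*p[0]),p[1])[:2] for p in P]);J=np.array([p[2] for p in P],float)
def T(x,j): c,q=np.cos(x[2]),np.sin(x[2]);return j@np.array([[c,q],[-q,c]])+x[:2]
o=least_squares(lambda x:(T(x,J)-W).ravel(),[510,-330,-.35]).x
print(o,np.degrees(o[2]));print((T(o,J)-W).round(1))
k=onz(s,*f(201,362),92)[:2];pv=T(o,np.array([[0,58.]]))[0]
d=k-pv;c,q=np.cos(o[2]),np.sin(o[2]);dj=np.array([c*d[0]+q*d[1],-q*d[0]+c*d[1]])
print('knob',k,'rel jig',dj,np.hypot(*dj),'q',np.arctan2(*dj),'pivot',pv)
t=vision.snapshot('side')
for n,jx,z in(('post',(-100,0),100),('pivot',(0,58),54),('TR',(102,-45),22),('BR',(-110,-45),22)):
    u=proj(t,[*T(o,np.array([jx],float))[0],z]);print(n,u.round(1),((u-[170,170])*4).round())
```

```text
[ 5.19550852e+02 -3.45408747e+02 -3.37982019e-01] -19.364943238309106
[[ 2.5  0.8]
 [ 1.  -0.8]
 [-0.7 -0.1]
 [ 1.3  1. ]
 [-1.2 -0.4]
 [-2.9 -0.5]]
knob [ 480.81305396 -270.39347507] rel jig [-61.42009565  -0.07349526] 61.42013962658167 q -1.571992925785784 pivot [ 538.78272153 -290.69005588]
post [200.1 209.8] [120. 159.]
pivot [256.6 209.3] [346. 157.]
TR [323.4 250. ] [614. 320.]
BR [199.5 264.2] [118. 377.]
```

{"fn": "step_arm", "kwargs": {"targets": [[[10, 12, 0, 0, 0, -0.05], [30, 34, 0, 0, 0, -0.12], [52, 58, 0, 0, 0, -0.2], [76, 85, 0, 0, 0, -0.29], [100, 112, 0, 0, 0, -0.38], [124, 139, 0, 0, 0, -0.48], [148, 166, 0, 0, 0, -0.58], [170, 191, 0, 0, 0, -0.67], [188, 211, 0, 0, 0, -0.74], [200, 226, 0, 0, 0, -0.79], [206, 232, 0, 0, 0, -0.805], [208, 234, 0, 0, 0, -0.805]]], "fingers": 1}}

```text
time: 1.3
tool_pos: [478.6, -300.5, 253.3]
tcp_rot: [-180.0, -0.0, -19.3]
ft_force: [-0.6, 0.8, 0.1]
finger_gap: -0.0
grip_force: 0.0
```

{"fn": "step_arm", "kwargs": {"targets": [[[0, 0, -12, 0, 0, 0], [0, 0, -30, 0, 0, 0], [0, 0, -50, 0, 0, 0], [0, 0, -70, 0, 0, 0], [0, 0, -85, 0, 0, 0], [0, 0, -95, 0, 0, 0], [0, 0, -100, 0, 0, 0], [0, 0, -100, 0, 0, 0]]]}}

```text
time: 1.97
tool_pos: [476.4, -302.1, 151.7]
tcp_rot: [-180.0, 0.1, -19.5]
ft_force: [-0.7, 0.2, -0.5]
finger_gap: 0.1
grip_force: 0.0
```

Run:
```python
from h import *
t=vision.snapshot('side');cv2.imwrite('pics/side2.png',cv2.resize(t['img'][100:280,150:350],None,fx=3.3,fy=3.3,interpolation=cv2.INTER_CUBIC))
x=r.sense();p=x['tool_pos'];print(p,x['tcp_rot'],x['ft_force'],x['joint_pos'])
for d in(22,35): print(d,((proj(t,p-[0,0,d])-[150,100])*3.3).round())
```

```text
[ 477.06316894 -302.37423695  152.97903363] [-1.79989852e+02  3.94874601e-02 -1.94602412e+01] [ 0.39971316  0.86022476 -0.82288841] [-3.75668414e+01  6.08114022e+00  9.74470248e+01 -2.70078154e-03
  7.65125211e+01  7.18940342e+01]
22 [248. 275.]
35 [250. 297.]
```

View pics/side2.png

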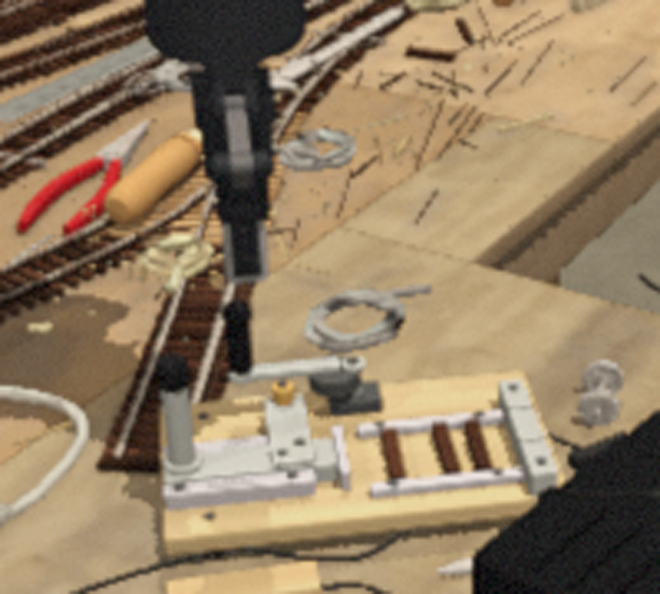

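{"fn": "step_arm", "kwargs": {"targets": [[[0, 0, -8, 0, 0, 0], [0, 0, -20, 0, 0, 0], [0, 0, -34, 0, 0, 0], [0, 0, -48, 0, 0, 0], [0, 0, -58, 0, 0, 0], [0, 0, -63, 0, 0, 0], [0, 0, -65, 0, 0, 0], [0, 0, -65, 0, 0, 0]]]}}

```text
time: 2.68
tool_pos: [477.4, -301.9, 87.9]
tcp_rot: [-180.0, 0.0, -19.4]
ft_force: [-0.3, 0.5, 0.1]
finger_gap: 0.2
grip_force: 0.0
```

Run:
```python
from h import *
x=r.sense();print(x['tool_pos'],x['ft_force'])
a=-0.338;ux=np.array([np.cos(a),np.sin(a)]);uy=np.array([-ux[1],ux[0]]);pv=np.array([538.8,-290.7])
for q in np.arange(-2.1,2.01,.1):
    p=pv+62*(np.sin(q)*ux+np.cos(q)*uy);print(round(q,2),p.round(1),(p-[477.5,-302.1]).round(1))
```

```text
[ 477.40133165 -301.94988088   87.92516019] [-0.256967    0.53333266  0.08895623]
-2.1 [ 477.9 -302.5] [ 0.4 -0.4]
-2.0 [ 477.1 -296.3] [-0.4  5.8]
-1.9 [ 476.8 -290.2] [-0.7 11.9]
-1.8 [ 477.2 -284. ] [-0.3 18.1]
-1.7 [ 478.1 -277.8] [ 0.6 24.3]
-1.6 [ 479.7 -271.9] [ 2.2 30.2]
-1.5 [ 481.9 -266.1] [ 4.4 36. ]
-1.4 [ 484.7 -260.5] [ 7.2 41.6]
-1.3 [ 487.9 -255.2] [10.4 46.9]
-1.2 [ 491.7 -250.3] [14.2 51.8]
-1.1 [ 496.  -245.8] [18.5 56.3]
-1.0 [ 500.7 -241.8] [23.2 60.3]
-0.9 [ 505.8 -238.2] [28.3 63.9]
-0.8 [ 511.2 -235.2] [33.7 66.9]
-0.7 [ 516.8 -232.7] [39.3 69.4]
-0.6 [ 522.7 -230.8] [45.2 71.3]
-0.5 [ 528.8 -229.5] [51.3 72.6]
-0.4 [ 535.  -228.8] [57.5 73.3]
-0.3 [ 541.2 -228.7] [63.7 73.4]
-0.2 [ 547.3 -229.3] [69.8 72.8]
-0.1 [ 553.4 -230.4] [75.9 71.7]
0.0 [ 559.4 -232.2] [81.9 69.9]
0.1 [ 565.1 -234.6] [87.6 67.5]
0.2 [ 570.6 -237.5] [93.1 64.6]
0.3 [ 575.7 -240.9] [98.2 61.2]
0.4 [ 580.5 -244.8] [103.   57.3]
0.5 [ 584.9 -249.2] [107.4  52.9]
0.6 [ 588.8 -254. ] [111.3  48.1]
0.7 [ 592.2 -259.2] [114.7  42.9]
0.8 [ 595.1 -264.7] [117.6  37.4]
0.9 [ 597.4 -270.4] [119.9  31.7]
1.0 [ 599.1 -276.4] [121.6  25.7]
1.1 [ 600.3 -282.5] [122.8  19.6]
1.2 [ 600.8 -288.7] [123.3  13.4]
1.3 [ 600.7 -294.9] [123.2   7.2]
1.4 [ 599.9 -301. ] [122.4   1.1]
1.5 [ 598.6 -307.1] [121.1  -5. ]
1.6 [ 596.7 -313. ] [119.2 -10.9]
1.7 [ 594.2 -318.6] [116.7 -16.5]
1.8 [ 591.1 -324. ] [113.6 -21.9]
1.9 [ 587.5 -329.1] [110. -27.]
2.0 [ 583.4 -333.7] [105.9 -31.6]
```

Go to finger angle about −1.2 first (0.05 rad per row).

{"fn": "step_arm", "kwargs": {"targets": [[[0, 3, 0, 0, 0, 0], [-0.4, 6, 0, 0, 0, 0], [-0.6, 9, 0, 0, 0, 0], [-0.7, 12, 0, 0, 0, 0], [-0.5, 15, 0, 0, 0, 0], [-0.3, 18, 0, 0, 0, 0], [0, 21, 0, 0, 0, 0], [0.6, 24, 0, 0, 0, 0], [1.2, 27, 0, 0, 0, 0], [2.2, 30, 0, 0, 0, 0], [3.2, 33, 0, 0, 0, 0], [4.4, 36, 0, 0, 0, 0]]]}}

```text
time: 3.68
tool_pos: [482.0, -265.9, 88.3]
tcp_rot: [180.0, -0.0, -19.4]
ft_force: [1.4, -3.3, -0.8]
finger_gap: 0.2
grip_force: 1.5
```

{"fn": "step_arm", "kwargs": {"targets": [[[1.4, 2.8, 0, 0, 0, 0], [2.8, 5.6, 0, 0, 0, 0], [4.4, 8.2, 0, 0, 0, 0], [6, 10.9, 0, 0, 0, 0], [7.9, 13.4, 0, 0, 0, 0], [9.8, 15.8, 0, 0, 0, 0], [11.9, 18.1, 0, 0, 0, 0], [14.1, 20.3, 0, 0, 0, 0], [16.4, 22.4, 0, 0, 0, 0], [18.8, 24.3, 0, 0, 0, 0], [18.8, 24.3, 0, 0, 0, 0]]]}}

```text
time: 4.6
tool_pos: [501.0, -241.1, 88.1]
tcp_rot: [-180.0, 0.0, -19.4]
ft_force: [-0.2, -0.2, -0.7]
finger_gap: -0.2
grip_force: 0.4
```

Run:
```python
from h import *
t=vision.snapshot('top');s=vision.snapshot('side')
a=cv2.resize(t['img'][170:310,215:355],(560,560),interpolation=cv2.INTER_CUBIC)
cv2.imwrite('pics/m3.png',a)
cv2.imwrite('pics/s3.png',cv2.resize(s['img'][100:280,150:350],None,fx=3.3,fy=3.3,interpolation=cv2.INTER_CUBIC))
```

```text
(no output)
```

View pics/s3.png

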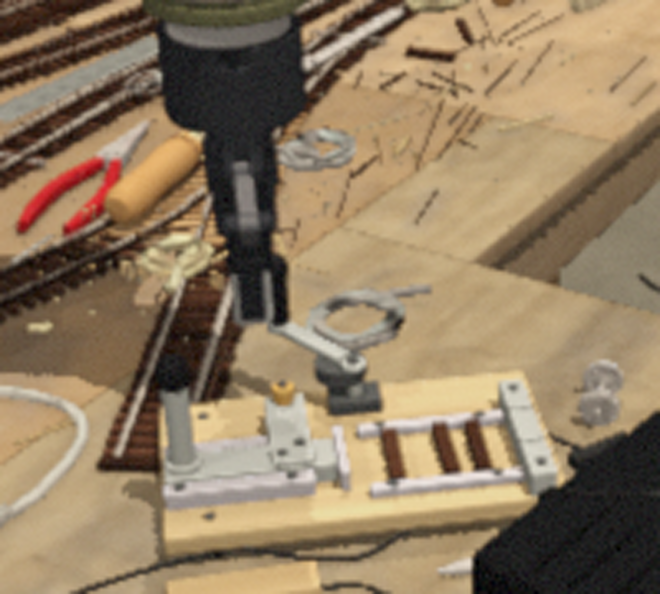

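{"fn": "step_arm", "kwargs": {"targets": [[[2.5, 1.9, 0, 0, 0, 0], [5.1, 3.6, 0, 0, 0, 0], [7.8, 5.2, 0, 0, 0, 0], [10.5, 6.6, 0, 0, 0, 0], [13.3, 7.9, 0, 0, 0, 0], [16.1, 9.1, 0, 0, 0, 0], [19, 10.1, 0, 0, 0, 0], [22, 11, 0, 0, 0, 0], [25, 11.7, 0, 0, 0, 0], [28.1, 12.3, 0, 0, 0, 0], [31.2, 12.7, 0, 0, 0, 0], [33, 12.9, 0, 0, 0, 0]]]}}

```text
time: 5.7
tool_pos: [534.0, -228.6, 88.2]
tcp_rot: [-180.0, 0.0, -19.4]
ft_force: [-1.5, -0.6, -0.3]
finger_gap: -0.3
grip_force: 0.9
```

{"fn": "step_arm", "kwargs": {"targets": [[[1.5, 0.1, 0, 0, 0, 0], [3, 0.1, 0, 0, 0, 0], [4.5, 0.1, 0, 0, 0, 0], [4.5, 0.1, 0, 0, 0, 0], [4.5, 0.1, 0, 0, 0, 0]]]}}

```text
time: 6.12
tool_pos: [538.4, -228.7, 88.3]
tcp_rot: [-180.0, -0.0, -19.4]
ft_force: [-0.4, -0.5, -0.3]
finger_gap: -0.1
grip_force: 0.4
```

{"fn": "step_arm", "kwargs": {"targets": [[[-3, 1, 0, 0, 0, 0], [-9, 3, 0, 0, 0, 0], [-18, 6, 4, 0, 0, 0], [-28, 9, 20, 0, 0, 0], [-40, 10, 45, 0, 0, 0], [-52, 0, 62, 0, 0, 0], [-70, -16, 68, 0, 0, 0], [-88, -34, 70, 0, 0, 0], [-106, -48, 70, 0, 0, 0], [-122, -58, 70, 0, 0, 0], [-134, -64, 70, 0, 0, 0], [-138, -65, 70, 0, 0, 0]]]}}

```text
time: 7.12
tool_pos: [398.6, -294.4, 158.3]
tcp_rot: [180.0, -0.0, -19.5]
ft_force: [-0.3, 0.2, 0.3]
finger_gap: 0.2
grip_force: 0.0
```

Run:
```python
from h import *
t=vision.snapshot('top');im=t['img']
cv2.imwrite('pics/t4.png',cv2.resize(im[170:310,215:355],(600,600),interpolation=cv2.INTER_CUBIC))
x=r.sense();print(x['tool_pos'],x['ft_force'])
a=-0.338;ux=np.array([np.cos(a),np.sin(a)]);uy=np.array([-ux[1],ux[0]]);o=np.array([519.5,-345.4])
for j in((-128,0),(-119.5,0),(-47.5,0)): print(j,(o+j[0]*ux+j[1]*uy).round(1))
```

```text
[ 398.87464598 -294.07967709  158.27481707] [ 0.16465899 -0.2909092  -0.37277006]
(-128, 0) [ 398.7 -303. ]
(-119.5, 0) [ 406.8 -305.8]
(-47.5, 0) [ 474.7 -329.6]
```

View pics/t4.png

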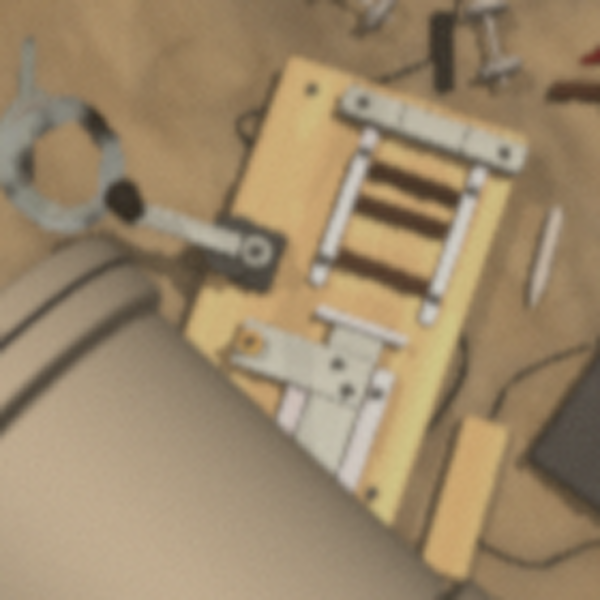

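{"fn": "step_arm", "kwargs": {"targets": [[[-1.5, -9.2, 0, 0, 0, 0], [-1.5, -9.2, -10, 0, 0, 0], [-1.5, -9.2, -26, 0, 0, 0], [-1.5, -9.2, -44, 0, 0, 0], [-1.5, -9.2, -60, 0, 0, 0], [-1.5, -9.2, -72, 0, 0, 0], [-1.5, -9.2, -78, 0, 0, 0], [-1.5, -9.2, -78, 0, 0, 0], [-1.5, -9.2, -78, 0, 0, 0]]]}}

```text
time: 7.92
tool_pos: [398.9, -302.8, 80.2]
tcp_rot: [-180.0, 0.0, -19.4]
ft_force: [0.3, -0.3, 0.9]
finger_gap: 0.2
grip_force: 0.0
```

Run:
```python
from h import *
t=vision.snapshot('top')
x=r.sense();print(x['tool_pos'],x['ft_force'])
k=onz(t,215+125/4.286,170+201/4.286,92)[:2];a=-0.338;ux=np.array([np.cos(a),np.sin(a)]);uy=np.array([-ux[1],ux[0]])
d=k-[538.8,-290.7];print(d@ux,d@uy,np.arctan2(d@ux,d@uy))
```

```text
[ 399.28059614 -303.24648995   80.91610238] [0.02908444 0.71715805 0.68913791]
-2.7310333076730977 60.31442023174938 -0.045249032243312615
```

{"fn": "step_arm", "kwargs": {"targets": [[[1.9, -0.7, 0, 0, 0, 0], [4.7, -1.7, 0, 0, 0, 0], [8.5, -3, 0, 0, 0, 0], [12.3, -4.3, 0, 0, 0, 0], [16, -5.6, 0, 0, 0, 0], [19.8, -7, 0, 0, 0, 0], [23.6, -8.3, 0, 0, 0, 0], [27.3, -9.6, 0, 0, 0, 0], [31.1, -11, 0, 0, 0, 0], [34.9, -12.3, 0, 0, 0, 0], [38.7, -13.6, 0, 0, 0, 0], [42.4, -14.9, 0, 0, 0, 0]]]}}

```text
time: 8.97
tool_pos: [441.4, -318.1, 80.3]
tcp_rot: [180.0, 0.0, -19.4]
ft_force: [-3.6, -1.4, 2.1]
finger_gap: 0.2
grip_force: 1.8
```

{"fn": "step_arm", "kwargs": {"targets": [[[2.8, -1, 0, 0, 0, 0], [5.7, -2, 0, 0, 0, 0], [8.5, -3, 0, 0, 0, 0], [11.3, -4, 0, 0, 0, 0], [14.1, -5, 0, 0, 0, 0], [17, -6, 0, 0, 0, 0], [19.8, -7, 0, 0, 0, 0], [22.6, -8, 0, 0, 0, 0], [25.5, -9, 0, 0, 0, 0], [27.3, -9.6, 0, 0, 0, 0], [28.3, -10, 0, 0, 0, 0], [28.3, -10, 0, 0, 0, 0]]]}}

```text
time: 9.97
tool_pos: [469.7, -327.9, 80.2]
tcp_rot: [-180.0, -0.0, -19.4]
ft_force: [-0.9, -1.2, -0.3]
finger_gap: 0.5
grip_force: 0.7
```

{"fn": "step_arm", "kwargs": {"targets": [[[0.5, -0.2, 0, 0, 0, 0], [1, -0.4, 0, 0, 0, 0], [1.5, -0.5, 0, 0, 0, 0], [1.9, -0.7, 0, 0, 0, 0], [2.4, -0.9, 0, 0, 0, 0], [2.8, -1, 0, 0, 0, 0]]]}}

```text
time: 10.47
tool_pos: [472.1, -328.7, 80.2]
tcp_rot: [-180.0, 0.0, -19.4]
ft_force: [-4.3, 0.3, 0.8]
finger_gap: -0.2
grip_force: 2.1
```

{"fn": "step_arm", "kwargs": {"targets": [[[0.5, -0.2, 0, 0, 0, 0], [1, -0.4, 0, 0, 0, 0], [1.5, -0.5, 0, 0, 0, 0], [1.9, -0.7, 0, 0, 0, 0]]]}}

```text
time: 10.8
tool_pos: [473.8, -329.4, 80.2]
tcp_rot: [-180.0, 0.1, -19.4]
ft_force: [-6.8, 1.4, 2.6]
finger_gap: -0.2
grip_force: 3.3
```

Run:
```python
from h import *
t=vision.snapshot('side');print(r.sense()['tool_pos'],r.sense()['ft_force'])
cv2.imwrite('pics/s5.png',cv2.resize(t['img'][170:290,190:340],None,fx=5,fy=5,interpolation=cv2.INTER_CUBIC))
```

```text
[ 473.782114   -329.35388413   80.17496073] [-5.53723252  2.17043106  1.30337391]
```

View pics/s5.png

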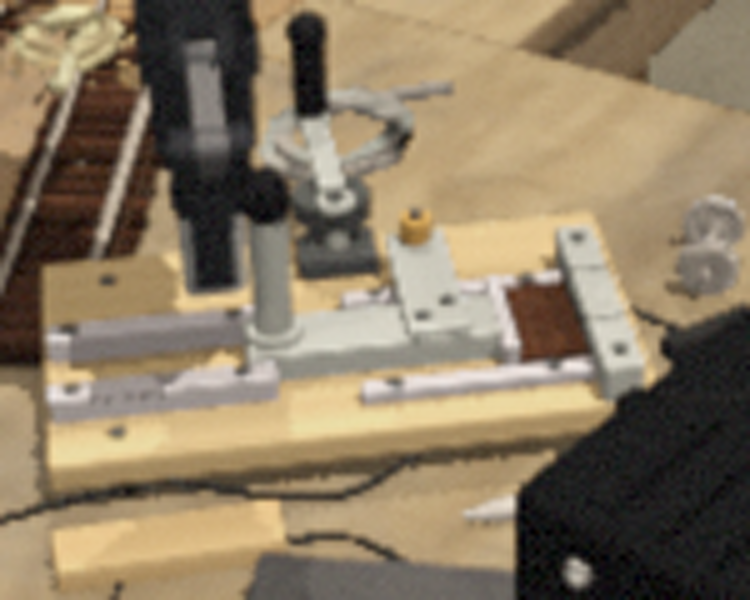

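{"fn": "step_arm", "kwargs": {"targets": [[[0.5, -0.2, 0, 0, 0, 0], [0.9, -0.3, 0, 0, 0, 0], [0.9, -0.3, 0, 0, 0, 0], [0.9, -0.3, 0, 0, 0, 0], [-1, 0.4, 0, 0, 0, 0], [-4, 1.4, 0, 0, 0, 0], [-8, 2.8, 0, 0, 0, 0], [-12, 4.2, 6, 0, 0, 0], [-14, 5, 24, 0, 0, 0], [-14, 5, 46, 0, 0, 0], [-14, 6, 62, 0, 0, 0], [-12, 12, 70, 0, 0, 0]]]}}

```text
time: 11.85
tool_pos: [462.9, -318.9, 153.7]
tcp_rot: [179.9, -0.3, -19.5]
ft_force: [0.2, -0.5, 0.2]
finger_gap: -0.2
grip_force: 0.0
```

{"fn": "step_arm", "kwargs": {"targets": [[[4, 8, 0, 0, 0, 0], [14, 22, 0, 0, 0, 0], [26, 40, 0, 0, 0, 0], [38, 56, 0, 0, 0, 0], [50, 72, 0, 0, 0, 0], [60, 84, -2, 0, 0, 0], [65, 88.4, -14, 0, 0, 0], [65, 88.4, -32, 0, 0, 0], [65, 88.4, -50, 0, 0, 0], [65, 88.4, -60, 0, 0, 0], [65, 88.4, -62, 0, 0, 0], [65, 88.4, -62, 0, 0, 0]]]}}

```text
time: 12.85
tool_pos: [525.9, -228.6, 86.5]
tcp_rot: [-180.0, 0.2, -19.4]
ft_force: [-0.1, -0.3, 0.3]
finger_gap: 0.2
grip_force: 0.0
```

Run:
```python
from h import *
x=r.sense();print(x['tool_pos'],x['ft_force'])
a=-0.338;ux=np.array([np.cos(a),np.sin(a)]);uy=np.array([-ux[1],ux[0]]);pv=np.array([538.8,-290.7])
for q in np.arange(-.5,1.81,.1):
    p=pv+62*(np.sin(q)*ux+np.cos(q)*uy);print(round(q,2),(p-[528.8,-229.5]).round(1))
```

```text
[ 525.89069006 -228.63732561   86.49668736] [-0.12902986 -0.31097724  0.30760738]
-0.5 [-0. -0.]
-0.4 [6.2 0.7]
-0.3 [12.4  0.8]
-0.2 [18.5  0.2]
-0.1 [24.6 -0.9]
-0.0 [30.6 -2.7]
0.1 [36.3 -5.1]
0.2 [41.8 -8. ]
0.3 [ 46.9 -11.4]
0.4 [ 51.7 -15.3]
0.5 [ 56.1 -19.7]
0.6 [ 60.  -24.5]
0.7 [ 63.4 -29.7]
0.8 [ 66.3 -35.2]
0.9 [ 68.6 -40.9]
1.0 [ 70.3 -46.9]
1.1 [ 71.5 -53. ]
1.2 [ 72.  -59.2]
1.3 [ 71.9 -65.4]
1.4 [ 71.1 -71.5]
1.5 [ 69.8 -77.6]
1.6 [ 67.9 -83.5]
1.7 [ 65.4 -89.1]
1.8 [ 62.3 -94.5]
```

{"fn": "step_arm", "kwargs": {"targets": [[[4.7, 0.2, 0, 0, 0, 0], [8, 0.5, 0, 0, 0, 0], [11, 0.5, 0, 0, 0, 0], [14, 0.5, 0, 0, 0, 0], [17, 0.3, 0, 0, 0, 0], [20, -0.1, 0, 0, 0, 0], [23, -0.5, 0, 0, 0, 0], [26.3, -1.2, 0, 0, 0, 0], [29.3, -2, 0, 0, 0, 0], [32.3, -3, 0, 0, 0, 0], [35.2, -4.2, 0, 0, 0, 0], [38, -5.4, 0, 0, 0, 0]]]}}

```text
time: 13.85
tool_pos: [565.2, -234.7, 88.1]
tcp_rot: [180.0, 0.0, -19.4]
ft_force: [-3.3, -0.9, 0.5]
finger_gap: 0.3
grip_force: 1.5
```

{"fn": "step_arm", "kwargs": {"targets": [[[2.7, -1.4, 0, 0, 0, 0], [5.5, -2.9, 0, 0, 0, 0], [8.1, -4.5, 0, 0, 0, 0], [10.6, -6.3, 0, 0, 0, 0], [13, -8.2, 0, 0, 0, 0], [15.4, -10.2, 0, 0, 0, 0], [17.6, -12.3, 0, 0, 0, 0], [19.8, -14.6, 0, 0, 0, 0], [21.8, -17, 0, 0, 0, 0], [23.7, -19.4, 0, 0, 0, 0], [25.5, -22, 0, 0, 0, 0], [27.1, -24.6, 0, 0, 0, 0]]]}}

```text
time: 14.85
tool_pos: [591.3, -259.7, 88.0]
tcp_rot: [180.0, 0.1, -19.4]
ft_force: [-10.0, -0.5, 2.6]
finger_gap: 0.2
grip_force: 4.4
```

{"fn": "step_arm", "kwargs": {"targets": [[[1.5, -2.7, 0, 0, 0, 0], [2.9, -5.5, 0, 0, 0, 0], [4.1, -8.3, 0, 0, 0, 0], [5.2, -11.2, 0, 0, 0, 0], [6.1, -14.2, 0, 0, 0, 0], [6.9, -17.2, 0, 0, 0, 0], [7.6, -20.2, 0, 0, 0, 0], [8.1, -23.3, 0, 0, 0, 0], [8.4, -26.4, 0, 0, 0, 0], [8.6, -29.5, 0, 0, 0, 0], [8.6, -32.6, 0, 0, 0, 0], [8.5, -35.7, 0, 0, 0, 0]]]}}

```text
time: 15.85
tool_pos: [600.7, -294.3, 88.2]
tcp_rot: [-179.9, 0.1, -19.4]
ft_force: [-1.9, 6.6, 2.4]
finger_gap: 0.2
grip_force: 3.0
```

{"fn": "step_arm", "kwargs": {"targets": [[[-0.1, -1.5, 0, 0, 0, 0], [-0.3, -3, 0, 0, 0, 0], [-0.5, -4.6, 0, 0, 0, 0], [-0.8, -6.1, 0, 0, 0, 0], [-1.1, -7.6, 0, 0, 0, 0], [-1.4, -9.2, 0, 0, 0, 0], [-1.7, -10.7, 0, 0, 0, 0], [-2.1, -12.2, 0, 0, 0, 0]]]}}

```text
time: 16.52
tool_pos: [598.2, -306.2, 87.8]
tcp_rot: [-179.9, 0.1, -19.4]
ft_force: [-1.6, 6.5, 1.3]
finger_gap: 0.0
grip_force: 2.6
```

{"fn": "step_arm", "kwargs": {"targets": [[[-0.3, -1, 0, 0, 0, 0], [-0.6, -2, 0, 0, 0, 0], [-0.9, -3, 0, 0, 0, 0], [-0.9, -3, 0, 0, 0, 0]]]}}

```text
time: 16.85
tool_pos: [597.3, -309.5, 87.8]
tcp_rot: [-179.9, 0.1, -19.4]
ft_force: [-0.7, 3.9, -0.3]
finger_gap: 0.1
grip_force: 1.9
```

Force dropped as the cam nears centre; keep going in small steps until the stop.

{"fn": "step_arm", "kwargs": {"targets": [[[-0.3, -1, 0, 0, 0, 0], [-0.6, -2, 0, 0, 0, 0], [-1, -3, 0, 0, 0, 0], [-1, -3, 0, 0, 0, 0]]]}}

```text
time: 17.18
tool_pos: [596.3, -312.3, 87.7]
tcp_rot: [-179.9, 0.1, -19.4]
ft_force: [-1.0, 5.6, 0.0]
finger_gap: 0.1
grip_force: 2.2
```

{"fn": "step_arm", "kwargs": {"targets": [[[-0.4, -0.8, 0, 0, 0, 0], [-0.7, -1.5, 0, 0, 0, 0], [-0.7, -1.5, 0, 0, 0, 0]]]}}

```text
time: 17.43
tool_pos: [595.5, -313.8, 87.7]
tcp_rot: [-179.9, 0.1, -19.4]
ft_force: [-1.7, 5.3, -1.4]
finger_gap: 0.2
grip_force: 2.3
```

{"fn": "step_arm", "kwargs": {"targets": [[[-0.4, -0.9, 0, 0, 0, 0], [-0.8, -1.8, 0, 0, 0, 0], [-0.8, -1.8, 0, 0, 0, 0]]]}}

```text
time: 17.68
tool_pos: [595.4, -314.2, 87.6]
tcp_rot: [-179.8, 0.1, -19.4]
ft_force: [-0.3, 11.4, 0.5]
finger_gap: -0.1
grip_force: 5.5
```

{"fn": "step_arm", "kwargs": {"targets": [[[-0.4, -0.9, 0, 0, 0, 0], [-0.8, -1.8, 0, 0, 0, 0], [-0.8, -1.8, 0, 0, 0, 0]]]}}

```text
time: 17.93
tool_pos: [595.2, -314.5, 87.6]
tcp_rot: [-179.7, 0.1, -19.4]
ft_force: [2.8, 16.4, 0.4]
finger_gap: 0.2
grip_force: 8.6
```

{"fn": "step_arm", "kwargs": {"targets": [[[1, 3, 0, 0, 0, 0], [3, 8, 0, 0, 0, 0], [6, 16, 0, 0, 0, 0], [8, 22, 10, 0, 0, 0], [8, 24, 30, 0, 0, 0], [8, 24, 55, 0, 0, 0], [6, 26, 80, 0, 0, 0], [-10, 40, 100, 0, 0, 0], [-35, 65, 115, 0, 0, 0], [-65, 95, 120, 0, 0, 0], [-95, 120, 120, 0, 0, 0], [-110, 130, 120, 0, 0, 0]]]}}

```text
time: 18.93
tool_pos: [482.3, -185.5, 209.4]
tcp_rot: [-180.0, -0.0, -19.4]
ft_force: [-0.7, 0.3, -0.8]
finger_gap: 0.3
grip_force: 0.0
```

{"fn": "step_arm", "kwargs": {"targets": [[[-20, 15, 0, 0, 0, 0], [-50, 40, 0, 0, 0, 0], [-80, 65, 0, 0, 0, 0], [-100, 85, 0, 0, 0, 0], [-110, 95, 0, 0, 0, 0], [-110, 95, 0, 0, 0, 0]]]}}

```text
time: 19.43
tool_pos: [373.3, -91.7, 209.3]
tcp_rot: [-180.0, -0.1, -19.4]
ft_force: [-0.0, -0.9, 0.9]
finger_gap: 0.0
grip_force: 0.0
```

Run:
```python
from h import *
t=vision.snapshot('top');s=vision.snapshot('side')
a=cv2.resize(t['img'][160:310,215:365],(400,400),interpolation=cv2.INTER_CUBIC)
b=cv2.resize(s['img'][170:290,190:310],(400,400),interpolation=cv2.INTER_CUBIC)
cv2.imwrite('pics/f6.png',np.hstack([a,b]));print(r.sense()['tool_pos'],r.sense()['ft_force'])
```

```text
[375.0739658  -93.33390671 209.53509828] [-0.36710266 -0.90210859 -1.39551085]
```

View pics/f6.png

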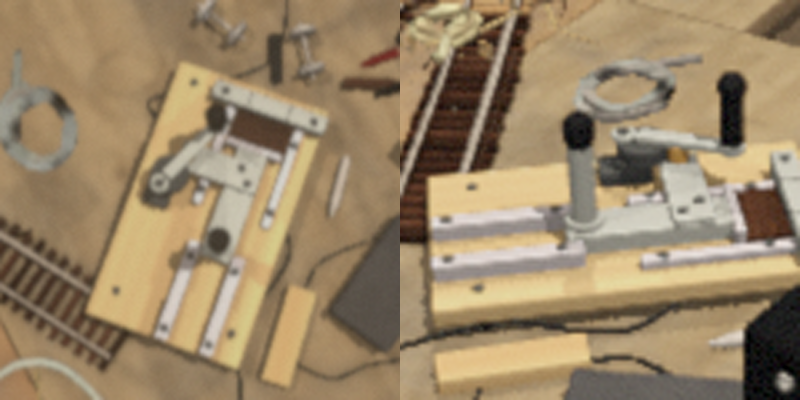

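Run:
```python
from h import *
t=vision.snapshot('top')
k=onz(t,215+217*.375,160+115*.375,92)[:2];a=-0.338;ux=np.array([np.cos(a),np.sin(a)]);uy=np.array([-ux[1],ux[0]])
d=k-[538.8,-290.7];q=np.arctan2(d@ux,d@uy);print(d@ux,d@uy,q)
if q>1.85: print(r.hand_in())
```

```text
56.470813246527456 -25.679311583067594 1.9975817242016616
the job is handed in; nothing more can be done
None
```

The job is handed in: the three sleepers are closed up against the fence and the cam lever is at its forward stop (measured 2.00 rad), locking the slide. Nothing was pinched or picked up, nothing round the jig looked moved in the last pictures, and it took about 20 s.

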